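# Pack the short jar under the tray of the packing case

## Task

Lift the grey tray of the black packing case by its handle and swing it fully open, then stand the short jar that waits on the table upright on the round cork pad in the empty pocket underneath; set it down, do not drop it. Then swing the tray back until it is fully down on the case again, and let go.

Things in the scene. Friction and masses are not known exactly. Their poses are not given: they have to be found in the camera images.
- tray_handle (a point): Centre of the handle of a light grey tray (250 x by 150 y by 30 mm) lying on a black case. Bar along x, 100 long, 12 wide, 12 high, on posts at x -40 and +40 mm; its centre is 35 mm above the tray rim, 148 mm above the table with tray down, then over the case's middle. Axes parallel to the case sides, z up, and never turn: the tray stays level, its points move on a 120 mm arc, up and over to -y
- tray_arm (a joint): Angle of the tray's arms, rad: 0 tray down, 2.09 fully open (stop). At q the handle has moved from its place at 0 by 120 mm x (cos(0.436+q) - cos 0.436) in y, 120 mm x (sin(0.436+q) - sin 0.436) in z: 69 mm up at q 1.13; 207 mm to -y and 18 mm up when open. Past the top either way the tray (0.3 kg) sinks slowly to that end by itself. Lifting takes 4 to 6 N
- pad_top (a point): Centre of the top of a fixed cork pad (disc 90 across, 3 mm thick; top 8 mm above the table) in the empty pocket of the case, hidden until the tray is open. z up. The case, fixed, is an open box 250 x by 170 y by 82 mm high (handle's axes), halved by a divider as high as its walls into two pockets 118 x by 160 y mm, towards +x and -x; one holds a jar already, either one
- short_jar_center (a point): Centre (30 mm above its base) of the short jar on the table, left of the case seen from the robot: straight round glass jar with lid and orange seal ring, 58 mm across, 60 mm high, about 0.25 kg; z up its axis. Near it, at least 105 mm away between centres, stand a tall jar of the same kind (58 across, 100 high, too tall for the case) and a small bottle (50 across, 102 high)
Mind the look-alikes: they are no part of the job. Leave any purple look-alike of the part that bears short_jar_center alone.

How it is judged:
By the outcome, as a careful person would: the job done as asked, in the order asked, and still so for the second after the job is handed in, with the robot touching nothing.
It also fails if it takes over 72 s, if anything falls off the work surface, if the arm or the gripper's body presses on something with over 40 N, if the wrist force passes 120 N, or if a joint passes its speed limit or range.

## Robot

A 7-joint arm with a two-finger parallel gripper is mounted at the origin on the work surface. World frame = base frame: x ahead of the robot, y to its left, z up, the work surface at z = 0. Lengths are in m, angles in rad, forces in N, time in s.
With the tool pointing down it reaches from about 0.425 to 0.925 m from the base axis. Payload 6.8 kg.
Tool frame: the origin (TCP) lies at the very end of the fingers, on their centre line; the grasp point (between the pads) lies 19 mm behind it (bot.grasp_offset is the distance from the TCP to the grasp point, in m); z points along the fingers, y is the direction in which the jaws open and shut (so a half turn about z gives the same grasp; the last joint's range is limited). The gripper opens to 85 mm and grips with 20 to 120 N. Pads are 22 mm wide; open, the fingers measure 114 mm over their backs; the gripper's body (76 mm by 85 mm) begins 54 mm behind the grasp point. The pads swing forward as they close: fully open they stand 13 mm farther back than shut.
Start: joints at [-1.256, 0.477, 0.022, 1.555, -0.011, 1.109, -0.083], TCP at [0.277, 0.616, 0.206] pointing down, gripper open.
Joint ranges: [-2.96, 2.96], [-0.34, 2.1], [-1.41, 1.46], [0.24, 2.44], [-1.37, 4.51], [0.17, 1.92], [-2.96, 2.96]. Speed limits (rad/s): [2.39, 2.39, 3.14, 3.14, 3.14, 3.14, 3.14].

## Interface

Orientations are given as a unit quaternion [w, x, y, z].
In Python, from station import monitor, cams, bot, finder gives the robot as it stands.
- The arm moves only by the tool jog_arm, never from a script. Its argument "plan" is a list of rows, each an object of numbers: "x", "y", "z": the shift along the tool's x, y, z as a fraction of full scale; "wx", "wy", "wz": the turn, a rotation vector about the tool's x, y, z as a fraction of full scale. A call has 1 to 12 rows; each row is the pose to reach, as a shift and turn from the pose measured when the call began, along the tool's axes at that moment, turning the shorter way round; what a row does not reach only later rows make up. Full scale, the value 1, is 20 cm for a shift and 180 degrees for a turn. A row lasts 1/12 s, in which the tool goes at most 41.7 mm and 7.16 degrees, less where a joint would pass 70% of its speed; a pose out of reach is approached as far as the arm can. A call with a number of a shift or a turn outside -1 to 1 is refused whole. A call with a gripper value outside its range is refused whole. "hand" is the opening, from -1 (shut) to 1 (fully open), set as the call begins (left out, the last holds). The fingers move at their own pace and stop on an object; "grip_force" is the grip in N (left out, the last holds). Time passes only in rows, so rows that repeat a pose let the fingers close. It gives the time, the measured TCP pose, the force and the opening at its end, in the units of the state.
- monitor.get_obs(): the state, without advancing time (a new reading comes with each control period).
- cams.read_camera(name): name is "side" or "top"; returns the picture (480x640x3 uint8, red, green, blue); there is no depth.
- cams.get_calibration(name): a dict with "fx", "fy", "cx", "cy" (pixels), "extrinsics" (4x4, takes a point from world to camera coordinates). Camera axes: x right, y down, z forward; pixel columns grow to the right and rows downward; lengths in m; the calibration is good to about 2 mm. A picture is of the moment at which its call begins. get_calibration takes no time and is no camera call.
- bot.hand_in(): hands the job in, once; it reports no verdict.
Trained networks look in the newest picture that a camera, given by its name, has taken for a name from the list of things; names that differ only in an ending like _2 or _b are one class to them, and where a whole thing is asked for, a point or a joint stands for the part that bears it (a point fixed in the world has none). Each returns a list of dicts, best first, with "confidence" (0 to 1); they miss things now and then, are a little off and sometimes report something else, mostly with a low value. They report only what shows in the picture. A call takes as long as a camera call. They do not tell look-alikes from the thing itself.
- finder.find_in(camera, target): "bbox" ([left, top, width, height] in pixels, round what is visible of it).
- finder.place_of(camera, target): "location" ([column, row] in pixels: a listed point, or the origin of a listed thing).
The state is a dict: "t": time; "q": joint angles; "joint_vel": joint speeds; "joint_torque": joint torques, N m; "eef_pos": TCP position; "tool_rot": TCP orientation; "contact_force": force on the tool from outside, world axes, zero at the start; "torque": the same for the moment, N m; "gripper_width": opening from 0.0 (shut) to 1.0 (fully open).
Only numpy, scipy, OpenCV 4.12 (cv2) and the standard library are available. Lean on these libraries where they do the work, as an engineer would, in place of code of your own. Each camera call takes 0.05 s, during which the arm holds its last target. There are 200 camera calls.

## Working session

There is one attempt and no reset: what is moved stays moved. The work goes in short steps, Python scripts to look and compute and a tool call to move; the robot and the scene stay as the last step left them, time stands still between calls to the robot, and variables do not carry over. Pictures are saved under pics/ and viewed, about 8 in all and at most 12, crops included, and the job is handed in when it is done.

Besides the shell and the picture viewer there is one more tool, called after "Call:" by a JSON object that holds its "op" and its "data", one argument or row to a line. jog_arm: Moves the arm, as the interface text tells. Shift numbers are shares of 20 cm and turn numbers shares of 180 degrees, none past 1 either way. Its arguments: {"type":"object","properties":{"plan":{"type":"array","items":{"type":"object","properties":{"x":{"type":"number","minimum":-1,"maximum":1},"y":{"type":"number","minimum":-1,"maximum":1},"z":{"type":"number","minimum":-1,"maximum":1},"wx":{"type":"number","minimum":-1,"maximum":1},"wy":{"type":"number","minimum":-1,"maximum":1},"wz":{"type":"number","minimum":-1,"maximum":1}}}},"hand":{"type":"number"},"grip_force":{"type":"number"}},"required":["plan"]}

```bash
mkdir -p pics
cat > h.py <<'E'
import numpy as np, cv2
from station import monitor, cams, bot, finder
def save(c,n):
    im=cams.read_camera(c); cv2.imwrite(f'pics/{n}.png',im[:,:,::-1]); return im
def ray(c,px):
    k=cams.get_calibration(c); E=np.array(k['extrinsics']); R,t=E[:3,:3],E[:3,3]
    d=R.T@np.array([(px[0]-k['cx'])/k['fx'],(px[1]-k['cy'])/k['fy'],1]); return -R.T@t,d
def atz(c,px,z):
    o,d=ray(c,px); return o+d*(z-o[2])/d[2]
def tri(p1,p2):
    (a,d),(b,e)=ray('side',p1),ray('top',p2)
    s=np.linalg.lstsq(np.c_[d,-e],b-a,rcond=None)[0]; P,Q=a+d*s[0],b+e*s[1]; return (P+Q)/2,np.linalg.norm(P-Q)
def proj(c,P):
    k=cams.get_calibration(c); p=np.array(k['extrinsics'])@np.r_[P,1]; return k['fx']*p[0]/p[2]+k['cx'],k['fy']*p[1]/p[2]+k['cy']
E
python3 - <<'E'
from h import *
np.set_printoptions(precision=3,suppress=True)
for c in('side','top'):
    save(c,c+'0')
    print(c,ray(c,(320,240)))
    for n in('tray_handle','short_jar_center'):
        for r in finder.place_of(c,n)[:4]: print(n,r, atz(c,r['location'],.148 if n[0]=='t' else .03))
print(monitor.get_obs())
E
```

```text
side (array([ 0.426, -0.557,  0.633]), array([ 0.123,  0.787, -0.605]))
tray_handle {'location': [371.6, 301.0], 'confidence': 0.57} [ 0.575 -0.084  0.148]
short_jar_center {'location': [296.3, 204.9], 'confidence': 0.71} [0.514 0.37  0.03 ]
short_jar_center {'location': [344.6, 206.2], 'confidence': 0.52} [0.625 0.346 0.03 ]
top (array([0.346, 0.127, 0.955]), array([ 0.211,  0.001, -0.978]))
tray_handle {'location': [447.9, 202.0], 'confidence': 0.93} [ 0.573 -0.087  0.148]
short_jar_center {'location': [192.8, 265.3], 'confidence': 0.74} [0.51  0.365 0.03 ]
short_jar_center {'location': [206.2, 204.0], 'confidence': 0.6} [0.627 0.34  0.03 ]
{'t': 0.3, 'q': array([-1.256,  0.477,  0.022,  1.556, -0.012,  1.109, -0.083]), 'joint_vel': array([-0.001, -0.001,  0.001, -0.002,  0.   , -0.002,  0.001]), 'joint_torque': array([ -0.001, -59.567,   1.604, -28.1  ,   0.012,   0.006,   0.   ]), 'eef_pos': array([0.277, 0.615, 0.205]), 'tool_rot': array([-0.   ,  0.21 ,  0.978, -0.   ]), 'contact_force': array([ 0.064, -0.058,  0.115]), 'torque': array([ 0.009,  0.027, -0.008]), 'gripper_width': 0.9972805896725656}
```

View pics/side0.png

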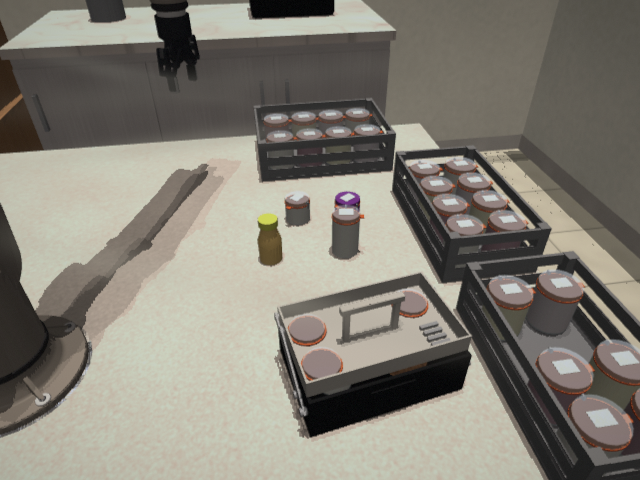

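View pics/top0.png

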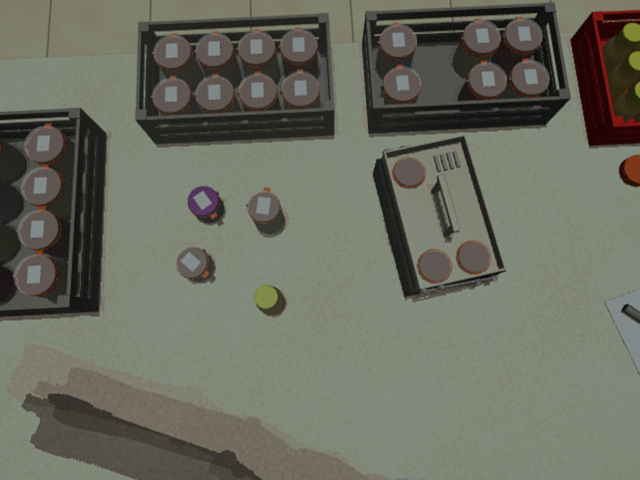

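Run:
```python
from h import *
a=cv2.imread('pics/side0.png')[260:435,260:480]; b=cv2.imread('pics/top0.png')[130:305,365:515]
a=cv2.resize(a,None,fx=2,fy=2,interpolation=3); b=cv2.resize(b,None,fx=2,fy=2,interpolation=3)
cv2.imwrite('pics/crop.png',np.hstack([a,b]))
for c in('side','top'):
    print([(r['bbox'],r['confidence']) for r in finder.find_in(c,'tray_handle')[:3]])
    print([(r['bbox'],r['confidence']) for r in finder.find_in(c,'short_jar_center')[:3]])
# case outline in top: tray rim z .113
for p in [(376,152),(465,139),(504,271),(407,296)]: print(p,atz('top',p,.113).round(3))
```

```text
[([275.9, 271.0, 194.3, 126.3], 0.93)]
[([335.2, 191.8, 23.4, 15.8], 0.81), ([284.1, 191.4, 25.9, 33.3], 0.57)]
[]
[([172.2, 245.8, 40.8, 35.2], 0.88), ([187.9, 185.3, 38.6, 39.7], 0.57)]
(376, 152) [0.681 0.021 0.113]
(465, 139) [ 0.698 -0.139  0.113]
(504, 271) [ 0.459 -0.178  0.113]
(407, 296) [ 0.425 -0.012  0.113]
```

View pics/crop.png

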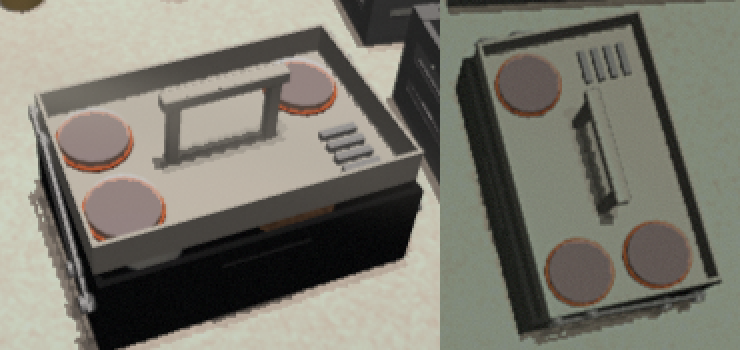

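```bash
cat >> h.py <<'E'
from scipy.spatial.transform import Rotation as Ro
def rows(Ps,yaw):  # world TCP targets, yaw = angle (deg) of tool y, tool pointing down
    o=monitor.get_obs(); w,x,y,z=o['tool_rot']; R=Ro.from_quat([x,y,z,w])
    a=np.radians(yaw); ty=np.array([np.cos(a),np.sin(a),0]); tz=np.array([0,0,-1.]); T=Ro.from_matrix(np.c_[np.cross(ty,tz),ty,tz])
    rv=(R.inv()*T).as_rotvec()/np.pi
    print('tcp',o['eef_pos'].round(4),'F',o['contact_force'].round(1),'w',round(o['gripper_width'],3),'t',o['t'],'turn',rv.round(3))
    for P in Ps: print(np.round(R.inv().apply(np.array(P)-o['eef_pos'])/.2,3))
E
python3 - <<'E'
from h import *
for a,b,z in [((384,154),(420,292.5),.113),((465,136.5),(504,270),.113),((441,174),(456,232.5),.154)]:
    A,B=atz('top',a,z),atz('top',b,z); d=A-B; print(A.round(3),B.round(3),np.degrees(np.arctan2(d[1],d[0])),np.linalg.norm(d))
E
```

```text
[0.677 0.007 0.113] [ 0.43  -0.034  0.113] 9.423382579323903 0.250415747696356
[ 0.702 -0.139  0.113] [ 0.46  -0.178  0.113] 9.106717769904142 0.24520730120259351
[ 0.621 -0.079  0.154] [ 0.52  -0.093  0.154] 8.047407703016278 0.10177702254281268
```

Call:
{"op": "jog_arm", "data": {
  "plan": [
    {"x": -0.15, "y": -0.15},
    {"x": -0.3, "y": -0.3},
    {"x": -0.45, "y": -0.45},
    {"x": -0.6, "y": -0.6},
    {"x": -0.75, "y": -0.75},
    {"x": -0.9, "y": -0.9},
    {"x": -1, "y": -1},
    {"x": -1, "y": -1}
  ],
  "hand": 1
}}

```text
invalid input at $.plan[0]: expected keys x, y, z, wx, wy, wz
```

Call:
{"op": "jog_arm", "data": {
  "plan": [
    {"x": -0.15, "y": -0.15},
    {"x": -0.3, "y": -0.3},
    {"x": -0.45, "y": -0.45},
    {"x": -0.6, "y": -0.6},
    {"x": -0.75, "y": -0.75},
    {"x": -0.9, "y": -0.9},
    {"x": -1, "y": -1},
    {"x": -1, "y": -1}
  ]
}}

```text
invalid input at $.plan[0]: expected keys x, y, z, wx, wy, wz
```

Call:
{"op": "jog_arm", "data": {
  "plan": [
    {"x": -0.15, "y": -0.15, "z": 0, "wx": 0, "wy": 0, "wz": 0},
    {"x": -0.3, "y": -0.3, "z": 0, "wx": 0, "wy": 0, "wz": 0},
    {"x": -0.45, "y": -0.45, "z": 0, "wx": 0, "wy": 0, "wz": 0},
    {"x": -0.6, "y": -0.6, "z": 0, "wx": 0, "wy": 0, "wz": 0},
    {"x": -0.75, "y": -0.75, "z": 0, "wx": 0, "wy": 0, "wz": 0},
    {"x": -0.9, "y": -0.9, "z": 0, "wx": 0, "wy": 0, "wz": 0},
    {"x": -1, "y": -1, "z": 0, "wx": 0, "wy": 0, "wz": 0}
  ],
  "hand": 1
}}

```text
t: 1.08
eef_pos: [0.3784, 0.3477, 0.206]
tool_rot: [0.0, 0.211, 0.977, -0.0]
contact_force: [0.3, 0.3, 1.3]
gripper_width: 1.0
```

Call:
{"op": "jog_arm", "data": {
  "plan": [
    {"x": -0.15, "y": -0.15, "z": 0, "wx": 0, "wy": 0, "wz": 0},
    {"x": -0.3, "y": -0.3, "z": 0, "wx": 0, "wy": 0, "wz": 0},
    {"x": -0.45, "y": -0.45, "z": 0, "wx": 0, "wy": 0, "wz": 0},
    {"x": -0.6, "y": -0.6, "z": 0, "wx": 0, "wy": 0, "wz": 0},
    {"x": -0.75, "y": -0.75, "z": 0, "wx": 0, "wy": 0, "wz": 0},
    {"x": -0.9, "y": -0.9, "z": 0, "wx": 0, "wy": 0, "wz": 0},
    {"x": -1, "y": -1, "z": 0, "wx": 0, "wy": 0, "wz": 0},
    {"x": -1, "y": -1, "z": 0, "wx": 0, "wy": 0, "wz": 0}
  ]
}}

```text
t: 1.75
eef_pos: [0.4803, 0.075, 0.2068]
tool_rot: [0.002, 0.216, 0.976, -0.001]
contact_force: [-0.1, -0.9, -0.1]
gripper_width: 0.999
```

Run:
```python
from h import *
rows([(.572,-.086,.205),(.572,-.086,.14)],99.2)
```

```text
tcp [0.4803 0.075  0.2068] F [-0.1 -0.9 -0.1] w 0.999 t 1.75 turn [-0.001  0.001 -0.19 ]
[-0.756 -0.536  0.012]
[-0.754 -0.535  0.337]
```

Call:
{"op": "jog_arm", "data": {
  "plan": [
    {"x": -0.15, "y": -0.11, "z": 0, "wx": 0, "wy": 0, "wz": -0.035},
    {"x": -0.3, "y": -0.22, "z": 0, "wx": 0, "wy": 0, "wz": -0.07},
    {"x": -0.45, "y": -0.33, "z": 0, "wx": 0, "wy": 0, "wz": -0.105},
    {"x": -0.6, "y": -0.43, "z": 0, "wx": 0, "wy": 0, "wz": -0.14},
    {"x": -0.75, "y": -0.53, "z": 0, "wx": 0, "wy": 0, "wz": -0.175},
    {"x": -0.755, "y": -0.535, "z": 0.01, "wx": 0, "wy": 0, "wz": -0.19},
    {"x": -0.755, "y": -0.535, "z": 0.01, "wx": 0, "wy": 0, "wz": -0.19},
    {"x": -0.755, "y": -0.535, "z": 0.1, "wx": 0, "wy": 0, "wz": -0.19},
    {"x": -0.755, "y": -0.535, "z": 0.2, "wx": 0, "wy": 0, "wz": -0.19},
    {"x": -0.755, "y": -0.535, "z": 0.2, "wx": 0, "wy": 0, "wz": -0.19}
  ]
}}

```text
t: 2.58
eef_pos: [0.5693, -0.0835, 0.1642]
tool_rot: [-0.002, -0.081, 0.997, -0.001]
contact_force: [-1.6, 0.5, -0.4]
gripper_width: 1.002
```

Run:
```python
from h import *
save('top','top1'); save('side','side1')
for c in('side','top'): print([(r['location'],r['confidence'],atz(c,r['location'],.148)) for r in finder.place_of(c,'tray_handle')[:2]])
rows([(.572,-.086,.129)],99.2)
a=cv2.imread('pics/side1.png')[220:420,260:480]; b=cv2.imread('pics/top1.png')[110:310,365:515]
cv2.imwrite('pics/c1.png',cv2.resize(np.hstack([a,b]),None,fx=2,fy=2,interpolation=3))
```

```text
[]
[([450.5, 200.8], 0.76, array([ 0.57527326, -0.09151576,  0.148     ]))]
tcp [ 0.5726 -0.085   0.1687] F [-0.7 -0.3  0.5] w 1.0 t 2.7833 turn [-0.001  0.001  0.   ]
[ 0.005 -0.004  0.198]
```

View pics/c1.png

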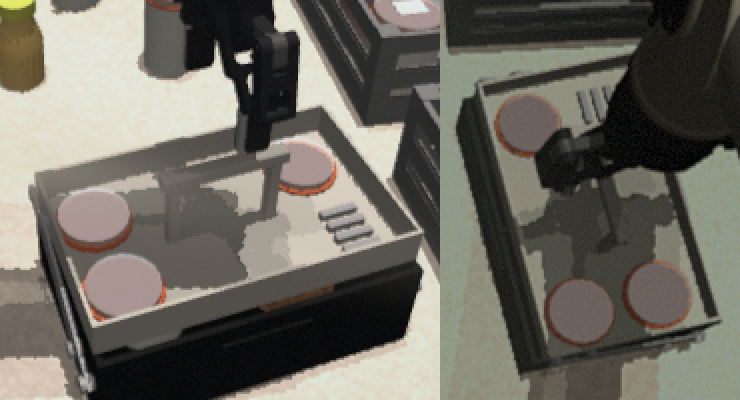

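Run:
```python
from h import *
C=np.array([.5726,-.085,.1687+.013]); y=np.array([-.16,.987,0])
for c,ox,oy in(('side',260,220),('top',365,110)):
    for s in(-.045,0,.045):
        u,v=proj(c,C+s*y); print(c,s,(u-ox)*2+(440 if c=='top' else 0),(v-oy)*2)
    for P in [(.572,-.086,.148)]:
        u,v=proj(c,P);print('handle',(u-ox)*2+(440 if c=='top' else 0),(v-oy)*2)
```

```text
side -0.045 249.85508019901738 172.5843632919533
side 0 223.1573634278368 129.11877144009668
side 0.045 199.0711484314122 89.90487164246383
handle 219.81312876212746 164.4632150708626
top -0.045 667.9083093099053 161.6546936981063
top 0 613.3433735368714 173.12808602713523
top 0.045 558.516382088505 184.65658091484107
handle 604.7731047692316 185.7340618040082
```

Call:
{"op": "jog_arm", "data": {
  "plan": [
    {"x": 0.005, "y": -0.004, "z": 0.08, "wx": 0, "wy": 0, "wz": 0},
    {"x": 0.005, "y": -0.004, "z": 0.16, "wx": 0, "wy": 0, "wz": 0},
    {"x": 0.005, "y": -0.004, "z": 0.198, "wx": 0, "wy": 0, "wz": 0},
    {"x": 0.005, "y": -0.004, "z": 0.198, "wx": 0, "wy": 0, "wz": 0},
    {"x": 0.005, "y": -0.004, "z": 0.198, "wx": 0, "wy": 0, "wz": 0}
  ]
}}

```text
t: 3.2
eef_pos: [0.5722, -0.0859, 0.1297]
tool_rot: [0.002, -0.081, 0.997, -0.001]
contact_force: [0.1, 0.0, 0.9]
gripper_width: 0.996
```

Call:
{"op": "jog_arm", "data": {
  "plan": [
    {"x": 0, "y": 0, "z": 0, "wx": 0, "wy": 0, "wz": 0},
    {"x": 0, "y": 0, "z": 0, "wx": 0, "wy": 0, "wz": 0},
    {"x": 0, "y": 0, "z": 0, "wx": 0, "wy": 0, "wz": 0},
    {"x": 0, "y": 0, "z": 0, "wx": 0, "wy": 0, "wz": 0},
    {"x": 0, "y": 0, "z": 0, "wx": 0, "wy": 0, "wz": 0},
    {"x": 0, "y": 0, "z": 0, "wx": 0, "wy": 0, "wz": 0},
    {"x": 0, "y": 0, "z": 0, "wx": 0, "wy": 0, "wz": 0},
    {"x": 0, "y": 0, "z": 0, "wx": 0, "wy": 0, "wz": 0}
  ],
  "hand": -1,
  "grip_force": 40
}}

```text
t: 3.87
eef_pos: [0.5722, -0.0859, 0.1297]
tool_rot: [0.002, -0.081, 0.997, -0.001]
contact_force: [-0.9, -0.3, 0.8]
gripper_width: 0.002
```

```bash
cat >> h.py <<'E'
def arc(P0,q0,qs,yaw):
    a=np.radians(yaw); y=np.array([np.cos(a),np.sin(a),0]); f=lambda q:.12*(np.cos(.436+q)*y+np.sin(.436+q)*np.array([0,0,1]))
    rows([P0+f(q)-f(q0) for q in qs],yaw)
E
python3 - <<'E'
from h import *
arc(monitor.get_obs()['eef_pos'],0,np.linspace(0,1.15,13)[1:],99.2)
E
```

```text
tcp [ 0.5722 -0.0859  0.1297] F [-0.9 -0.3  0.8] w 0.002 t 3.8667 turn [-0.001  0.001  0.   ]
[-0.    -0.027 -0.051]
[-0.    -0.059 -0.099]
[-0.    -0.095 -0.144]
[-0.001 -0.135 -0.185]
[-0.001 -0.179 -0.222]
[-0.001 -0.226 -0.254]
[-0.001 -0.276 -0.282]
[-0.001 -0.329 -0.305]
[-0.001 -0.384 -0.323]
[-0.001 -0.44  -0.336]
[-0.001 -0.497 -0.343]
[-0.001 -0.554 -0.345]
```

Run:
```python
from h import *
save('top','top2'); save('side','side2')
a=cv2.imread('pics/side2.png')[220:420,260:480]; b=cv2.imread('pics/top2.png')[110:310,365:515]
cv2.imwrite('pics/c2.png',cv2.resize(np.hstack([a,b]),None,fx=2,fy=2,interpolation=3))
print(finder.place_of('side','tray_handle')); print(proj('side',(.572,-.086,.129)))
```

```text
[{'location': [372.4, 301.3], 'confidence': 0.77}]
(np.float64(369.137539062192), np.float64(311.45428605387104))
```

View pics/c2.png

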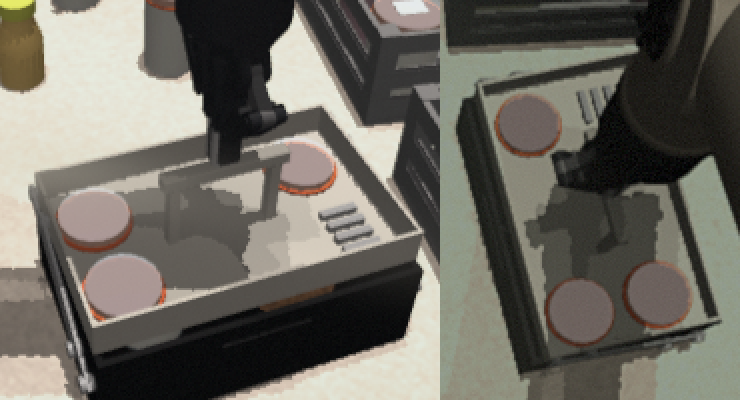

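Run:
```python
from h import *
print(bot.grasp_offset,[a for a in dir(bot) if a[0]!='_'])
```

```text
0.0187 ['PlanningError', 'grasp_offset', 'hand_in']
```

Call:
{"op": "jog_arm", "data": {
  "plan": [
    {"x": 0, "y": 0, "z": 0, "wx": 0, "wy": 0, "wz": 0},
    {"x": 0, "y": 0, "z": 0, "wx": 0, "wy": 0, "wz": 0},
    {"x": 0, "y": 0, "z": 0, "wx": 0, "wy": 0, "wz": 0},
    {"x": 0, "y": 0, "z": 0, "wx": 0, "wy": 0, "wz": 0},
    {"x": 0, "y": 0, "z": 0, "wx": 0, "wy": 0, "wz": 0},
    {"x": 0, "y": 0, "z": 0, "wx": 0, "wy": 0, "wz": 0},
    {"x": 0, "y": 0, "z": 0.05, "wx": 0, "wy": 0, "wz": 0},
    {"x": 0, "y": 0, "z": 0.1, "wx": 0, "wy": 0, "wz": 0},
    {"x": 0, "y": 0, "z": 0.1, "wx": 0, "wy": 0, "wz": 0}
  ],
  "hand": 1
}}

```text
t: 4.77
eef_pos: [0.5705, -0.0857, 0.1071]
tool_rot: [0.0, -0.081, 0.997, -0.001]
contact_force: [-0.3, -0.2, -0.7]
gripper_width: 1.0
```

Call:
{"op": "jog_arm", "data": {
  "plan": [
    {"x": 0, "y": 0, "z": 0, "wx": 0, "wy": 0, "wz": 0},
    {"x": 0, "y": 0, "z": 0, "wx": 0, "wy": 0, "wz": 0},
    {"x": 0, "y": 0, "z": 0, "wx": 0, "wy": 0, "wz": 0},
    {"x": 0, "y": 0, "z": 0, "wx": 0, "wy": 0, "wz": 0},
    {"x": 0, "y": 0, "z": 0, "wx": 0, "wy": 0, "wz": 0},
    {"x": 0, "y": 0, "z": 0, "wx": 0, "wy": 0, "wz": 0},
    {"x": 0, "y": 0, "z": 0, "wx": 0, "wy": 0, "wz": 0},
    {"x": 0, "y": 0, "z": 0, "wx": 0, "wy": 0, "wz": 0}
  ],
  "hand": -1,
  "grip_force": 40
}}

```text
t: 5.43
eef_pos: [0.5711, -0.0876, 0.1076]
tool_rot: [0.001, -0.08, 0.997, -0.002]
contact_force: [0.9, -4.7, 0.6]
gripper_width: 0.135
```

Run:
```python
from h import *
save('side','side3');save('top','top3')
a=cv2.imread('pics/side3.png')[220:420,260:480]; b=cv2.imread('pics/top3.png')[110:310,365:515]
cv2.imwrite('pics/c3.png',cv2.resize(np.hstack([a,b]),None,fx=2,fy=2,interpolation=3))
arc(monitor.get_obs()['eef_pos'],0,np.linspace(0,1.15,13)[1:],99.2)
```

```text
tcp [ 0.5711 -0.0876  0.1076] F [ 1.4 -5.4 -0. ] w 0.132 t 5.5333 turn [-0.001  0.     0.   ]
[-0.    -0.027 -0.051]
[-0.    -0.059 -0.099]
[-0.    -0.095 -0.143]
[-0.    -0.135 -0.184]
[-0.    -0.179 -0.221]
[-0.    -0.226 -0.254]
[-0.    -0.277 -0.282]
[-0.    -0.329 -0.305]
[-0.    -0.384 -0.323]
[-0.    -0.44  -0.335]
[-0.    -0.497 -0.342]
[-0.    -0.555 -0.344]
```

Call:
{"op": "jog_arm", "data": {
  "plan": [
    {"x": 0, "y": -0.027, "z": -0.051, "wx": 0, "wy": 0, "wz": 0},
    {"x": 0, "y": -0.059, "z": -0.099, "wx": 0, "wy": 0, "wz": 0},
    {"x": 0, "y": -0.095, "z": -0.143, "wx": 0, "wy": 0, "wz": 0},
    {"x": 0, "y": -0.135, "z": -0.184, "wx": 0, "wy": 0, "wz": 0},
    {"x": 0, "y": -0.179, "z": -0.221, "wx": 0, "wy": 0, "wz": 0},
    {"x": 0, "y": -0.226, "z": -0.254, "wx": 0, "wy": 0, "wz": 0},
    {"x": 0, "y": -0.277, "z": -0.282, "wx": 0, "wy": 0, "wz": 0},
    {"x": 0, "y": -0.277, "z": -0.282, "wx": 0, "wy": 0, "wz": 0}
  ]
}}

```text
t: 6.2
eef_pos: [0.581, -0.1453, 0.1659]
tool_rot: [0.002, -0.079, 0.997, -0.003]
contact_force: [4.6, -1.9, -5.8]
gripper_width: 0.132
```

Run:
```python
from h import *
save('side','side4')
a=cv2.imread('pics/side3.png')[200:420,260:480]; b=cv2.imread('pics/side4.png')[160:380,260:480]
cv2.imwrite('pics/c4.png',cv2.resize(np.hstack([a,b]),None,fx=1.8,fy=1.8,interpolation=3))
print(finder.place_of('side','tray_handle'))
arc(np.array([.5711,-.0876,.1076]),0,np.linspace(.7,2.06,13)[1:],99.2)
```

```text
[{'location': [389.1, 301.3], 'confidence': 0.96}]
tcp [ 0.5806 -0.1434  0.1651] F [ 5.5 -1.2 -5.8] w 0.128 t 6.3 turn [-0.002  0.001 -0.   ]
[ 0.002 -0.071 -0.028]
[ 0.002 -0.137 -0.046]
[ 0.002 -0.204 -0.056]
[ 0.002 -0.272 -0.058]
[ 0.002 -0.34  -0.052]
[ 0.002 -0.407 -0.039]
[ 0.002 -0.471 -0.019]
[ 0.002 -0.534  0.009]
[ 0.002 -0.592  0.044]
[ 0.002 -0.646  0.085]
[ 0.002 -0.695  0.131]
[ 0.002 -0.739  0.184]
```

View pics/c4.png

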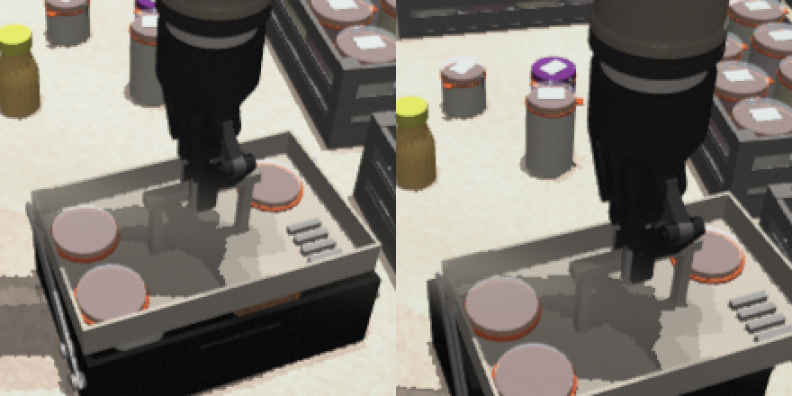

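Call:
{"op": "jog_arm", "data": {
  "plan": [
    {"x": 0, "y": -0.071, "z": -0.028, "wx": 0, "wy": 0, "wz": 0},
    {"x": 0, "y": -0.137, "z": -0.046, "wx": 0, "wy": 0, "wz": 0},
    {"x": 0, "y": -0.204, "z": -0.056, "wx": 0, "wy": 0, "wz": 0},
    {"x": 0, "y": -0.272, "z": -0.058, "wx": 0, "wy": 0, "wz": 0},
    {"x": 0, "y": -0.34, "z": -0.052, "wx": 0, "wy": 0, "wz": 0},
    {"x": 0, "y": -0.407, "z": -0.039, "wx": 0, "wy": 0, "wz": 0},
    {"x": 0, "y": -0.471, "z": -0.019, "wx": 0, "wy": 0, "wz": 0},
    {"x": 0, "y": -0.534, "z": 0.009, "wx": 0, "wy": 0, "wz": 0},
    {"x": 0, "y": -0.592, "z": 0.044, "wx": 0, "wy": 0, "wz": 0},
    {"x": 0, "y": -0.646, "z": 0.085, "wx": 0, "wy": 0, "wz": 0},
    {"x": 0, "y": -0.695, "z": 0.131, "wx": 0, "wy": 0, "wz": 0},
    {"x": 0, "y": -0.735, "z": 0.18, "wx": 0, "wy": 0, "wz": 0}
  ]
}}

```text
t: 7.3
eef_pos: [0.6054, -0.2886, 0.1304]
tool_rot: [0.003, -0.08, 0.997, -0.002]
contact_force: [5.2, 3.6, -3.3]
gripper_width: 0.131
```

Call:
{"op": "jog_arm", "data": {
  "plan": [
    {"x": 0, "y": 0, "z": 0, "wx": 0, "wy": 0, "wz": 0},
    {"x": 0, "y": 0, "z": 0, "wx": 0, "wy": 0, "wz": 0}
  ]
}}

```text
t: 7.47
eef_pos: [0.6054, -0.2887, 0.1302]
tool_rot: [0.002, -0.08, 0.997, -0.001]
contact_force: [2.9, 1.8, -4.7]
gripper_width: 0.129
```

Run:
```python
from h import *
arc(np.array([.5711,-.0876,.1076]),0,[2.09],99.2)
```

```text
tcp [ 0.6054 -0.2887  0.1302] F [ 2.9  1.8 -4.7] w 0.129 t 7.4667 turn [-0.001  0.001 -0.   ]
[ 0.009 -0.014  0.02 ]
```

Call:
{"op": "jog_arm", "data": {
  "plan": [
    {"x": 0, "y": -0.01, "z": 0.015, "wx": 0, "wy": 0, "wz": 0},
    {"x": 0, "y": -0.01, "z": 0.015, "wx": 0, "wy": 0, "wz": 0},
    {"x": 0, "y": -0.01, "z": 0.015, "wx": 0, "wy": 0, "wz": 0},
    {"x": 0, "y": -0.01, "z": 0.015, "wx": 0, "wy": 0, "wz": 0},
    {"x": 0, "y": -0.01, "z": 0.015, "wx": 0, "wy": 0, "wz": 0},
    {"x": 0, "y": -0.01, "z": 0.015, "wx": 0, "wy": 0, "wz": 0},
    {"x": 0, "y": -0.01, "z": -0.15, "wx": 0, "wy": 0, "wz": 0},
    {"x": 0, "y": -0.01, "z": -0.35, "wx": 0, "wy": 0, "wz": 0},
    {"x": 0, "y": -0.01, "z": -0.55, "wx": 0, "wy": 0, "wz": 0},
    {"x": 0, "y": -0.01, "z": -0.6, "wx": 0, "wy": 0, "wz": 0}
  ],
  "hand": 1
}}

```text
t: 8.3
eef_pos: [0.6078, -0.2923, 0.2577]
tool_rot: [0.007, -0.08, 0.997, -0.003]
contact_force: [0.3, -1.1, 1.0]
gripper_width: 0.997
```

Run:
```python
from h import *
rows([(.577,-.05,.29),(.57,.1,.29)],99.2)
```

```text
tcp [ 0.6078 -0.2923  0.2577] F [ 0.3 -1.1  1. ] w 0.997 t 8.3 turn [-0.003  0.004 -0.   ]
[-0.043  1.219 -0.17 ]
[-0.128  1.965 -0.175]
```

Call:
{"op": "jog_arm", "data": {
  "plan": [
    {"x": 0, "y": 0.1, "z": -0.05, "wx": 0, "wy": 0, "wz": 0},
    {"x": -0.02, "y": 0.3, "z": -0.1, "wx": 0, "wy": 0, "wz": 0},
    {"x": -0.05, "y": 0.5, "z": -0.15, "wx": 0, "wy": 0, "wz": 0},
    {"x": -0.07, "y": 0.7, "z": -0.17, "wx": 0, "wy": 0, "wz": 0},
    {"x": -0.1, "y": 0.9, "z": -0.17, "wx": 0, "wy": 0, "wz": 0},
    {"x": -0.1, "y": 1, "z": -0.17, "wx": 0, "wy": 0, "wz": 0}
  ]
}}

```text
t: 8.8
eef_pos: [0.5958, -0.0848, 0.2909]
tool_rot: [0.008, -0.083, 0.997, -0.002]
contact_force: [0.2, 1.2, -1.0]
gripper_width: 1.001
```

Call:
{"op": "jog_arm", "data": {
  "plan": [
    {"x": 0, "y": 0.2, "z": 0, "wx": 0, "wy": 0, "wz": 0},
    {"x": 0, "y": 0.4, "z": 0, "wx": 0, "wy": 0, "wz": 0},
    {"x": 0, "y": 0.6, "z": 0, "wx": 0, "wy": 0, "wz": 0},
    {"x": 0, "y": 0.8, "z": 0, "wx": 0, "wy": 0, "wz": 0},
    {"x": 0, "y": 1, "z": 0, "wx": 0, "wy": 0, "wz": 0},
    {"x": 0, "y": 1, "z": 0, "wx": 0, "wy": 0, "wz": 0},
    {"x": 0, "y": 1, "z": 0, "wx": 0, "wy": 0, "wz": 0}
  ]
}}

```text
t: 9.38
eef_pos: [0.5619, 0.1158, 0.2899]
tool_rot: [0.008, -0.086, 0.996, -0.002]
contact_force: [0.3, -1.5, -0.4]
gripper_width: 1.001
```

Run:
```python
from h import *
a=save('top','top5'); b=save('side','side5')
cv2.imwrite('pics/c5.png',np.hstack([a[100:400,160:560],b[160:460,240:640]])[:,:,::-1])
print(monitor.get_obs()['eef_pos'])
for c in('top','side'):
  for n,z in(('pad_top',.008),('tray_handle',.166),('short_jar_center',.03)):
    for r in finder.place_of(c,n)[:4]: print(c,n,r['location'],r['confidence'],atz(c,r['location'],z).round(4))
```

```text
[0.56282004 0.1115315  0.28996477]
top tray_handle [573.9, 171.1] 0.94 [ 0.61  -0.294  0.166]
top short_jar_center [205.9, 204.3] 0.71 [0.6263 0.3407 0.03  ]
top short_jar_center [192.6, 264.9] 0.57 [0.5111 0.3655 0.03  ]
side pad_top [398.6, 352.4] 0.57 [ 0.633  -0.0725  0.008 ]
side tray_handle [450.5, 418.9] 0.95 [ 0.6102 -0.2923  0.166 ]
side short_jar_center [298.3, 207.8] 0.94 [0.5176 0.357  0.03  ]
side short_jar_center [346.3, 204.8] 0.8 [0.6304 0.3512 0.03  ]
```

View pics/c5.png

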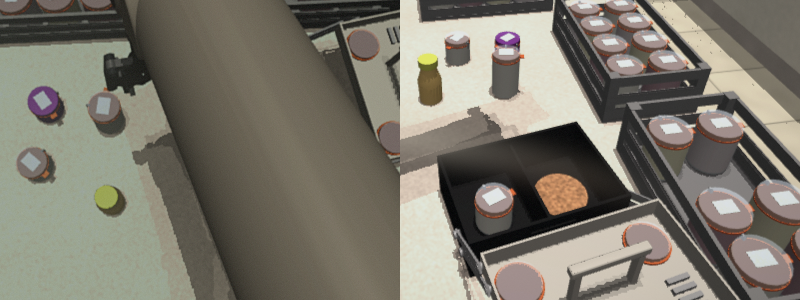

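Run:
```python
from h import *
print(atz('top',(192,260),.06), atz('top',(192.7,265),.03))
rows([(.512,.363,.18)],135)
```

```text
[0.51467453 0.3588753  0.06      ] [0.51085328 0.36533238 0.03      ]
tcp [0.5629 0.1113 0.2899] F [-0.2 -0.3  0.2] w 0.994 t 9.7833 turn [-0.003  0.004 -0.198]
[0.054 1.286 0.542]
```

Call:
{"op": "jog_arm", "data": {
  "plan": [
    {"x": 0.01, "y": 0.18, "z": 0.05, "wx": 0, "wy": 0, "wz": -0.03},
    {"x": 0.02, "y": 0.36, "z": 0.1, "wx": 0, "wy": 0, "wz": -0.065},
    {"x": 0.03, "y": 0.54, "z": 0.2, "wx": 0, "wy": 0, "wz": -0.1},
    {"x": 0.04, "y": 0.72, "z": 0.3, "wx": 0, "wy": 0, "wz": -0.135},
    {"x": 0.05, "y": 0.9, "z": 0.4, "wx": 0, "wy": 0, "wz": -0.17},
    {"x": 0.05, "y": 1, "z": 0.45, "wx": 0, "wy": 0, "wz": -0.198},
    {"x": 0.05, "y": 1, "z": 0.45, "wx": 0, "wy": 0, "wz": -0.198}
  ]
}}

```text
t: 10.37
eef_pos: [0.5181, 0.3119, 0.1955]
tool_rot: [0.005, -0.389, 0.921, -0.003]
contact_force: [0.4, 1.2, 0.5]
gripper_width: 1.001
```

Run:
```python
from h import *
rows([(.513,.362,.17),(.513,.362,.05)],135)
save('top','top6')
for n,z in(('pad_top',.008),('short_jar_center',.03)):
    for r in finder.place_of('top',n)[:4]: print(n,r['location'],r['confidence'],atz('top',r['location'],z).round(4))
```

```text
tcp [0.5181 0.3119 0.1955] F [0.4 1.2 0.5] w 1.001 t 10.3667 turn [-0.003  0.002  0.004]
[-0.161  0.195  0.127]
[-0.157  0.2    0.727]
pad_top [420.2, 191.3] 0.91 [ 0.6373 -0.0723  0.008 ]
short_jar_center [206.7, 205.6] 0.65 [0.6237 0.3392 0.03  ]
```

View pics/top6.png

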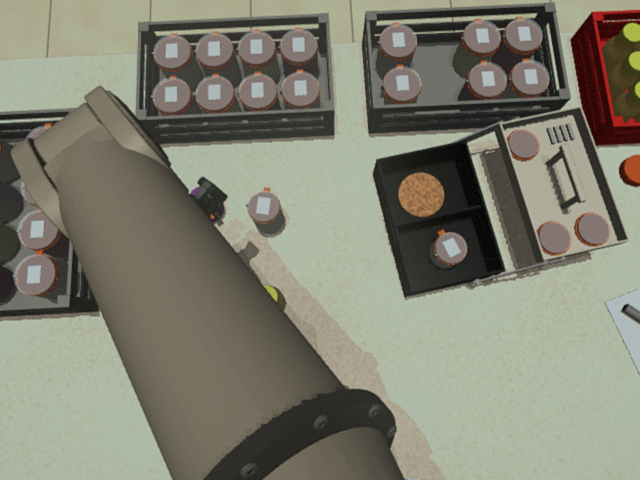

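Run:
```python
from h import *
print(proj('top',(.518,.312,.22)), atz('top',(210,200),.22))
im=cv2.imread('pics/top6.png'); hsv=cv2.cvtColor(im,cv2.COLOR_BGR2HSV)
m=cv2.inRange(hsv,(3,60,80),(22,255,255)); m[:160]=0;m[225:]=0;m[:,:390]=0;m[:,455:]=0
c=max(cv2.findContours(m,0,1)[0],key=cv2.contourArea); e=cv2.fitEllipse(cv2.convexHull(c)); print(e,atz('top',e[0],.008),[atz('top',(e[0][0]+s,e[0][1]),.008)[1] for s in(-e[1][0]/2,e[1][0]/2)])
```

```text
(np.float64(195.68969509714978), np.float64(237.69182703401552)) [0.57526114 0.29051517 0.22      ]
((420.79718017578125, 194.13710021972656), (44.19139099121094, 46.754608154296875), 111.69539642333984) [ 0.63148197 -0.07295297  0.008     ] [np.float64(-0.02993806017730169), np.float64(-0.11596010940483317)]
```

Call:
{"op": "jog_arm", "data": {
  "plan": [
    {"x": -0.08, "y": 0.1, "z": 0.06, "wx": 0, "wy": 0, "wz": 0},
    {"x": -0.157, "y": 0.197, "z": 0.15, "wx": 0, "wy": 0, "wz": 0},
    {"x": -0.157, "y": 0.197, "z": 0.3, "wx": 0, "wy": 0, "wz": 0},
    {"x": -0.157, "y": 0.197, "z": 0.45, "wx": 0, "wy": 0, "wz": 0},
    {"x": -0.157, "y": 0.2, "z": 0.6, "wx": 0, "wy": 0, "wz": 0},
    {"x": -0.157, "y": 0.2, "z": 0.727, "wx": 0, "wy": 0, "wz": 0},
    {"x": -0.157, "y": 0.2, "z": 0.727, "wx": 0, "wy": 0, "wz": 0}
  ]
}}

```text
t: 11.1
eef_pos: [0.5175, 0.3512, 0.0489]
tool_rot: [0.003, -0.38, 0.925, -0.007]
contact_force: [-0.7, -1.6, 0.1]
gripper_width: 1.002
```

Run:
```python
from h import *
a=save('side','side7')
for r in finder.place_of('side','short_jar_center')[:3]: print(r['location'],r['confidence'],atz('side',r['location'],.03).round(4))
rows([(.513,.362,.05),(.513,.362,.0)],135)
y=np.array([-.707,.707,0]);o=monitor.get_obs()['eef_pos']
for s in(-.045,.045):
  for dz in(.013,.037): u,v=proj('side',o+s*y+[0,0,dz]); print(s,dz,(u-200)*4,(v-100)*4)
u,v=proj('side',(.513,.362,.03)); print('jar',(u-200)*4,(v-100)*4)
cv2.imwrite('pics/c7.png',cv2.resize(a[100:250,200:400,::-1],None,fx=4,fy=4,interpolation=3))
```

```text
[296.6, 207.5] 0.88 [0.5138 0.3589 0.03  ]
[346.4, 209.4] 0.55 [0.6267 0.332  0.03  ]
tcp [0.52   0.3539 0.0537] F [1.  0.1 0.9] w 1.003 t 11.2 turn [-0.005  0.003 -0.001]
[-0.003  0.054  0.018]
[-0.001  0.057  0.268]
-0.045 0.013 459.59585031440156 404.4850602376746
-0.045 0.037 459.1081722599629 367.5903776804929
0.045 0.013 334.9119336773542 355.90093156451655
0.045 0.037 332.76090291266814 319.7990730955761
jar 384.37966535961573 427.2832327192002
```

View pics/c7.png

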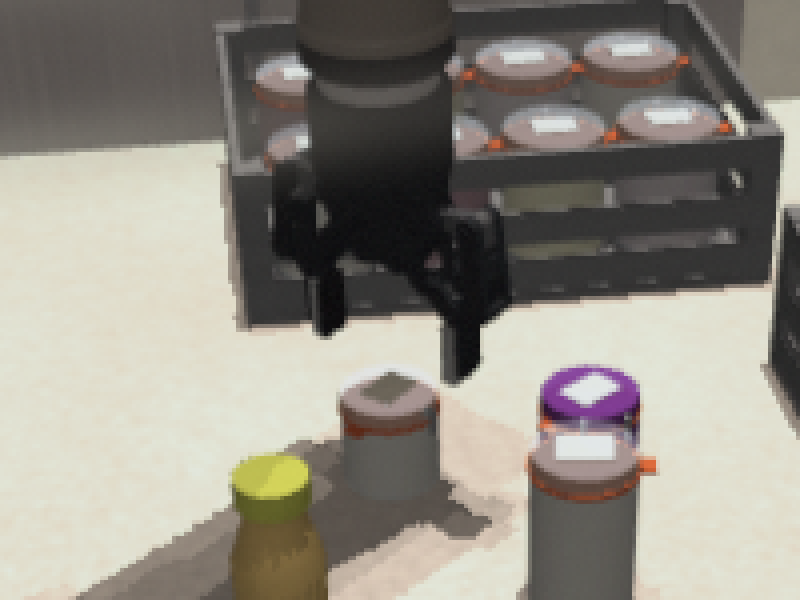

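Run:
```python
from h import *
rows([(.515,.361,.05),(.515,.361,-.008)],135)
```

```text
tcp [0.52   0.3539 0.0537] F [1.  0.1 0.9] w 1.003 t 11.2 turn [-0.005  0.003 -0.001]
[-0.007  0.043  0.018]
[-0.004  0.047  0.308]
```

Call:
{"op": "jog_arm", "data": {
  "plan": [
    {"x": -0.007, "y": 0.043, "z": 0.018, "wx": -0.005, "wy": 0.003, "wz": 0},
    {"x": -0.006, "y": 0.045, "z": 0.05, "wx": -0.005, "wy": 0.003, "wz": 0},
    {"x": -0.006, "y": 0.045, "z": 0.1, "wx": -0.005, "wy": 0.003, "wz": 0},
    {"x": -0.006, "y": 0.045, "z": 0.15, "wx": -0.005, "wy": 0.003, "wz": 0},
    {"x": -0.005, "y": 0.046, "z": 0.2, "wx": -0.005, "wy": 0.003, "wz": 0},
    {"x": -0.004, "y": 0.047, "z": 0.25, "wx": -0.005, "wy": 0.003, "wz": 0},
    {"x": -0.004, "y": 0.047, "z": 0.308, "wx": -0.005, "wy": 0.003, "wz": 0},
    {"x": -0.004, "y": 0.047, "z": 0.308, "wx": -0.005, "wy": 0.003, "wz": 0},
    {"x": -0.004, "y": 0.047, "z": 0.308, "wx": -0.005, "wy": 0.003, "wz": 0}
  ]
}}

```text
t: 11.95
eef_pos: [0.5143, 0.3603, -0.0092]
tool_rot: [-0.002, -0.381, 0.925, -0.0]
contact_force: [-0.1, 0.5, -0.2]
gripper_width: 1.0
```

Call:
{"op": "jog_arm", "data": {
  "plan": [
    {"x": 0, "y": 0, "z": 0, "wx": 0, "wy": 0, "wz": 0},
    {"x": 0, "y": 0, "z": 0, "wx": 0, "wy": 0, "wz": 0},
    {"x": 0, "y": 0, "z": 0, "wx": 0, "wy": 0, "wz": 0},
    {"x": 0, "y": 0, "z": 0, "wx": 0, "wy": 0, "wz": 0},
    {"x": 0, "y": 0, "z": 0, "wx": 0, "wy": 0, "wz": 0},
    {"x": 0, "y": 0, "z": 0, "wx": 0, "wy": 0, "wz": 0}
  ],
  "hand": -1,
  "grip_force": 30
}}

```text
t: 12.45
eef_pos: [0.5148, 0.3607, -0.0086]
tool_rot: [-0.001, -0.381, 0.925, -0.0]
contact_force: [-0.5, -0.6, 4.0]
gripper_width: 0.668
```

Run:
```python
from h import *
a=save('side','side8')
rows([(.515,.361,.18)],135)
y=np.array([-.707,.707,0]);o=monitor.get_obs()['eef_pos']
for s in(-.03,.03):
  for dz in(.013,.037): u,v=proj('side',o+s*y+[0,0,dz]); print(s,dz,(u-220)*5,(v-130)*5)
cv2.imwrite('pics/c8.png',cv2.resize(a[130:250,220:380,::-1],None,fx=5,fy=5,interpolation=3))
```

```text
tcp [ 0.5148  0.3607 -0.0086] F [-1.4 -1.4  3.3] w 0.67 t 12.5 turn [ 0.    -0.001 -0.001]
[-0.     0.001 -0.943]
-0.03 0.013 436.87494253293323 451.6801386722017
-0.03 0.037 435.7888517682602 408.9528455927251
0.03 0.013 337.1719827805643 410.06021388822444
0.03 0.037 334.8107663693429 367.87187587856096
```

View pics/c8.png

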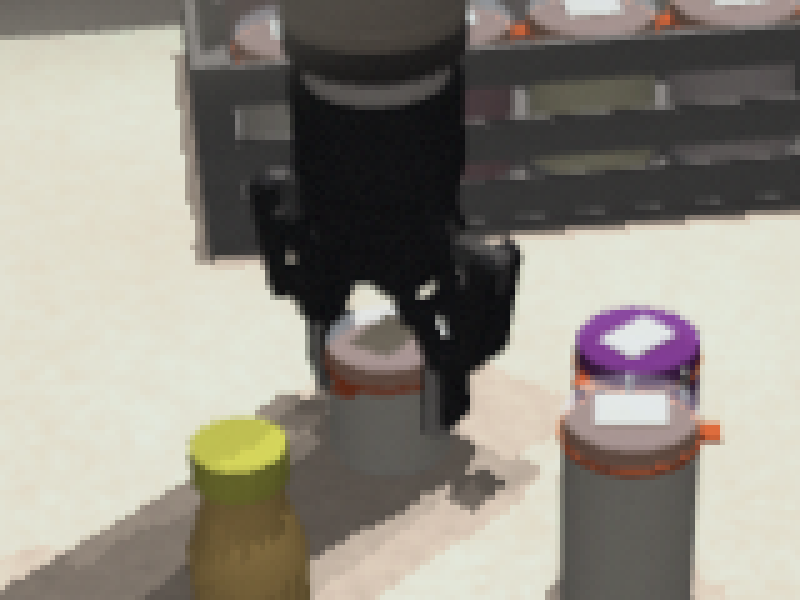

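Call:
{"op": "jog_arm", "data": {
  "plan": [
    {"x": 0, "y": 0, "z": -0.08, "wx": 0, "wy": 0, "wz": 0},
    {"x": 0, "y": 0, "z": -0.2, "wx": 0, "wy": 0, "wz": 0},
    {"x": 0, "y": 0, "z": -0.35, "wx": 0, "wy": 0, "wz": 0},
    {"x": 0, "y": 0, "z": -0.5, "wx": 0, "wy": 0, "wz": 0},
    {"x": 0, "y": 0, "z": -0.65, "wx": 0, "wy": 0, "wz": 0},
    {"x": 0, "y": 0, "z": -0.8, "wx": 0, "wy": 0, "wz": 0},
    {"x": 0, "y": 0, "z": -0.9, "wx": 0, "wy": 0, "wz": 0},
    {"x": 0, "y": 0, "z": -0.94, "wx": 0, "wy": 0, "wz": 0},
    {"x": 0, "y": 0, "z": -0.94, "wx": 0, "wy": 0, "wz": 0}
  ]
}}

```text
t: 13.25
eef_pos: [0.5158, 0.3614, 0.181]
tool_rot: [0.0, -0.381, 0.925, 0.0]
contact_force: [-0.3, 0.1, -2.9]
gripper_width: 0.675
```

Run:
```python
from h import *
rows([(.575,.145,.18),(.632,-.074,.18)],99.2)
```

```text
tcp [0.5158 0.3614 0.181 ] F [-0.3  0.1 -2.9] w 0.675 t 13.25 turn [0.    0.    0.197]
[ 0.551 -0.977  0.004]
[ 1.12  -1.955  0.003]
```

Lifted (−2.9 N). Carry over, turning along the way.

Call:
{"op": "jog_arm", "data": {
  "plan": [
    {"x": 0.03, "y": -0.06, "z": 0, "wx": 0, "wy": 0, "wz": 0.01},
    {"x": 0.09, "y": -0.16, "z": 0, "wx": 0, "wy": 0, "wz": 0.035},
    {"x": 0.17, "y": -0.3, "z": 0, "wx": 0, "wy": 0, "wz": 0.065},
    {"x": 0.25, "y": -0.44, "z": 0, "wx": 0, "wy": 0, "wz": 0.095},
    {"x": 0.33, "y": -0.58, "z": 0, "wx": 0, "wy": 0, "wz": 0.125},
    {"x": 0.41, "y": -0.72, "z": 0, "wx": 0, "wy": 0, "wz": 0.155},
    {"x": 0.48, "y": -0.85, "z": 0, "wx": 0, "wy": 0, "wz": 0.18},
    {"x": 0.53, "y": -0.94, "z": 0, "wx": 0, "wy": 0, "wz": 0.197},
    {"x": 0.55, "y": -0.977, "z": 0, "wx": 0, "wy": 0, "wz": 0.197}
  ]
}}

```text
t: 14.0
eef_pos: [0.5751, 0.1395, 0.179]
tool_rot: [-0.001, -0.077, 0.997, -0.001]
contact_force: [0.0, -0.0, -2.6]
gripper_width: 0.667
```

Run:
```python
from h import *
rows([(.632,-.074,.18)],99.2)
```

```text
tcp [0.5751 0.1395 0.179 ] F [ 0.  -0.  -2.6] w 0.667 t 14.0 turn [-0.001 -0.001 -0.002]
[-0.118 -1.098 -0.003]
```

Call:
{"op": "jog_arm", "data": {
  "plan": [
    {"x": -0.01, "y": -0.08, "z": 0, "wx": 0, "wy": 0, "wz": 0},
    {"x": -0.025, "y": -0.22, "z": 0, "wx": 0, "wy": 0, "wz": 0},
    {"x": -0.04, "y": -0.38, "z": 0, "wx": 0, "wy": 0, "wz": 0},
    {"x": -0.055, "y": -0.54, "z": 0, "wx": 0, "wy": 0, "wz": 0},
    {"x": -0.07, "y": -0.7, "z": 0, "wx": 0, "wy": 0, "wz": 0},
    {"x": -0.09, "y": -0.84, "z": 0, "wx": 0, "wy": 0, "wz": 0},
    {"x": -0.11, "y": -0.94, "z": 0, "wx": 0, "wy": 0, "wz": 0},
    {"x": -0.118, "y": -1, "z": 0, "wx": 0, "wy": 0, "wz": 0},
    {"x": -0.118, "y": -1, "z": 0, "wx": 0, "wy": 0, "wz": 0}
  ]
}}

```text
t: 14.75
eef_pos: [0.6289, -0.0575, 0.1784]
tool_rot: [-0.002, -0.075, 0.997, -0.002]
contact_force: [0.1, -0.2, -2.4]
gripper_width: 0.677
```

Run:
```python
from h import *
rows([(.632,-.074,.18),(.632,-.074,.08),(.632,-.074,.02)],99.2)
```

```text
tcp [ 0.6289 -0.0575  0.1784] F [ 0.1 -0.2 -2.4] w 0.677 t 14.75 turn [-0.001 -0.001 -0.003]
[-0.003 -0.084 -0.008]
[-0.005 -0.083  0.492]
[-0.006 -0.082  0.792]
```

Call:
{"op": "jog_arm", "data": {
  "plan": [
    {"x": -0.003, "y": -0.06, "z": 0, "wx": 0, "wy": 0, "wz": -0.003},
    {"x": -0.003, "y": -0.084, "z": 0, "wx": 0, "wy": 0, "wz": -0.003},
    {"x": -0.003, "y": -0.084, "z": 0.06, "wx": 0, "wy": 0, "wz": -0.003},
    {"x": -0.004, "y": -0.084, "z": 0.16, "wx": 0, "wy": 0, "wz": -0.003},
    {"x": -0.004, "y": -0.083, "z": 0.28, "wx": 0, "wy": 0, "wz": -0.003},
    {"x": -0.005, "y": -0.083, "z": 0.4, "wx": 0, "wy": 0, "wz": -0.003},
    {"x": -0.005, "y": -0.083, "z": 0.5, "wx": 0, "wy": 0, "wz": -0.003},
    {"x": -0.006, "y": -0.082, "z": 0.6, "wx": 0, "wy": 0, "wz": -0.003},
    {"x": -0.006, "y": -0.082, "z": 0.7, "wx": 0, "wy": 0, "wz": -0.003},
    {"x": -0.006, "y": -0.082, "z": 0.76, "wx": 0, "wy": 0, "wz": -0.003},
    {"x": -0.006, "y": -0.082, "z": 0.792, "wx": 0, "wy": 0, "wz": -0.003},
    {"x": -0.006, "y": -0.082, "z": 0.792, "wx": 0, "wy": 0, "wz": -0.003}
  ]
}}

```text
t: 15.75
eef_pos: [0.6307, -0.0728, 0.0183]
tool_rot: [-0.003, -0.08, 0.997, -0.001]
contact_force: [-0.5, 0.2, -3.0]
gripper_width: 0.673
```

Run:
```python
from h import *
rows([(.632,-.074,.005),(.632,-.074,0),(.632,-.074,-.002)],99.2)
```

```text
tcp [ 0.6307 -0.0728  0.0183] F [-0.5  0.2 -3. ] w 0.673 t 15.75 turn [-0.001 -0.002  0.   ]
[-0.006 -0.007  0.067]
[-0.006 -0.007  0.092]
[-0.006 -0.007  0.102]
```

Call:
{"op": "jog_arm", "data": {
  "plan": [
    {"x": -0.006, "y": -0.007, "z": 0.02, "wx": 0, "wy": 0, "wz": 0},
    {"x": -0.006, "y": -0.007, "z": 0.04, "wx": 0, "wy": 0, "wz": 0},
    {"x": -0.006, "y": -0.007, "z": 0.06, "wx": 0, "wy": 0, "wz": 0},
    {"x": -0.006, "y": -0.007, "z": 0.075, "wx": 0, "wy": 0, "wz": 0},
    {"x": -0.006, "y": -0.007, "z": 0.085, "wx": 0, "wy": 0, "wz": 0},
    {"x": -0.006, "y": -0.007, "z": 0.085, "wx": 0, "wy": 0, "wz": 0}
  ]
}}

```text
t: 16.25
eef_pos: [0.6318, -0.0741, 0.001]
tool_rot: [-0.003, -0.08, 0.997, -0.001]
contact_force: [-0.4, -0.1, -1.8]
gripper_width: 0.671
```

Call:
{"op": "jog_arm", "data": {
  "plan": [
    {"x": 0, "y": 0, "z": 0.004, "wx": 0, "wy": 0, "wz": 0},
    {"x": 0, "y": 0, "z": 0.008, "wx": 0, "wy": 0, "wz": 0},
    {"x": 0, "y": 0, "z": 0.012, "wx": 0, "wy": 0, "wz": 0},
    {"x": 0, "y": 0, "z": 0.012, "wx": 0, "wy": 0, "wz": 0}
  ]
}}

```text
t: 16.58
eef_pos: [0.6319, -0.0742, -0.0005]
tool_rot: [-0.003, -0.08, 0.997, -0.001]
contact_force: [-2.8, 0.4, 4.3]
gripper_width: 0.673
```

Call:
{"op": "jog_arm", "data": {
  "plan": [
    {"x": 0, "y": 0, "z": 0, "wx": 0, "wy": 0, "wz": 0},
    {"x": 0, "y": 0, "z": 0, "wx": 0, "wy": 0, "wz": 0},
    {"x": 0, "y": 0, "z": 0, "wx": 0, "wy": 0, "wz": 0},
    {"x": 0, "y": 0, "z": 0, "wx": 0, "wy": 0, "wz": 0},
    {"x": 0, "y": 0, "z": 0, "wx": 0, "wy": 0, "wz": 0},
    {"x": 0, "y": 0, "z": 0, "wx": 0, "wy": 0, "wz": 0},
    {"x": 0, "y": 0, "z": -0.06, "wx": 0, "wy": 0, "wz": 0},
    {"x": 0, "y": 0, "z": -0.18, "wx": 0, "wy": 0, "wz": 0},
    {"x": 0, "y": 0, "z": -0.35, "wx": 0, "wy": 0, "wz": 0},
    {"x": 0, "y": 0, "z": -0.6, "wx": 0, "wy": 0, "wz": 0},
    {"x": 0, "y": 0, "z": -0.85, "wx": 0, "wy": 0, "wz": 0},
    {"x": 0, "y": 0, "z": -1, "wx": 0, "wy": 0, "wz": 0}
  ],
  "hand": 1
}}

```text
t: 17.58
eef_pos: [0.6327, -0.0738, 0.1974]
tool_rot: [-0.003, -0.08, 0.997, -0.001]
contact_force: [0.9, -0.4, -0.4]
gripper_width: 1.001
```

Run:
```python
from h import *
rows([(.608,-.292,.24),(.608,-.292,.2)],99.2)
```

```text
tcp [ 0.6327 -0.0738  0.1974] F [ 0.9 -0.4 -0.4] w 1.001 t 17.5833 turn [-0.001 -0.002 -0.   ]
[ 0.298 -1.058 -0.209]
[ 0.296 -1.057 -0.009]
```

Call:
{"op": "jog_arm", "data": {
  "plan": [
    {"x": 0.04, "y": -0.14, "z": -0.05, "wx": 0, "wy": 0, "wz": 0},
    {"x": 0.09, "y": -0.32, "z": -0.08, "wx": 0, "wy": 0, "wz": 0},
    {"x": 0.14, "y": -0.5, "z": -0.08, "wx": 0, "wy": 0, "wz": 0},
    {"x": 0.19, "y": -0.68, "z": -0.08, "wx": 0, "wy": 0, "wz": 0},
    {"x": 0.24, "y": -0.85, "z": -0.08, "wx": 0, "wy": 0, "wz": 0},
    {"x": 0.29, "y": -1, "z": -0.08, "wx": 0, "wy": 0, "wz": 0},
    {"x": 0.298, "y": -1, "z": -0.08, "wx": 0, "wy": 0, "wz": 0}
  ]
}}

```text
t: 18.17
eef_pos: [0.6026, -0.2902, 0.2155]
tool_rot: [-0.003, -0.075, 0.997, -0.004]
contact_force: [-1.5, -1.4, -1.0]
gripper_width: 1.001
```

Run:
```python
from h import *
a=save('top','top9'); b=save('side','side9')
cv2.imwrite('pics/c9.png',np.hstack([a[100:400,300:640],b[200:480,300:640][:300] if 0 else cv2.copyMakeBorder(b[200:480,300:640],0,20,0,0,0)])[:,:,::-1])
for n,z in(('short_jar_center',.038),('tray_handle',.166)):
  for c in('top','side'):
    for r in finder.place_of(c,n)[:5]: print(c,n,r['location'],r['confidence'],atz(c,r['location'],z).round(4))
rows([(.607,-.292,.2),(.607,-.292,.126)],99.2)
```

```text
top short_jar_center [422.0, 187.6] 0.84 [ 0.6352 -0.0701  0.038 ]
top short_jar_center [205.9, 204.2] 0.67 [0.6241 0.3388 0.038 ]
side short_jar_center [401.4, 340.8] 0.83 [ 0.6345 -0.0735  0.038 ]
side short_jar_center [346.8, 208.2] 0.57 [0.6259 0.3249 0.038 ]
top tray_handle [573.4, 172.2] 0.76 [ 0.6081 -0.2928  0.166 ]
side tray_handle [448.2, 419.7] 0.68 [ 0.6074 -0.2928  0.166 ]
tcp [ 0.6067 -0.2786  0.2143] F [ 0.2  0.7 -0.1] w 1.003 t 18.4667 turn [-0.    -0.002  0.001]
[ 0.009 -0.066  0.072]
[ 0.007 -0.066  0.442]
```

View pics/c9.png

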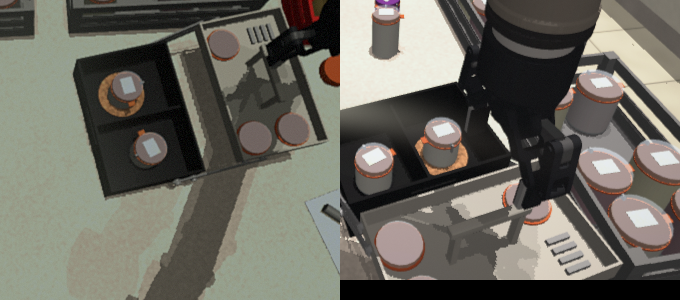

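Call:
{"op": "jog_arm", "data": {
  "plan": [
    {"x": 0.009, "y": -0.066, "z": 0.03, "wx": 0, "wy": 0, "wz": 0},
    {"x": 0.009, "y": -0.066, "z": 0.07, "wx": 0, "wy": 0, "wz": 0},
    {"x": 0.008, "y": -0.066, "z": 0.15, "wx": 0, "wy": 0, "wz": 0},
    {"x": 0.008, "y": -0.066, "z": 0.25, "wx": 0, "wy": 0, "wz": 0},
    {"x": 0.007, "y": -0.066, "z": 0.35, "wx": 0, "wy": 0, "wz": 0},
    {"x": 0.007, "y": -0.066, "z": 0.42, "wx": 0, "wy": 0, "wz": 0},
    {"x": 0.007, "y": -0.066, "z": 0.442, "wx": 0, "wy": 0, "wz": 0},
    {"x": 0.007, "y": -0.066, "z": 0.442, "wx": 0, "wy": 0, "wz": 0}
  ]
}}

```text
t: 19.13
eef_pos: [0.6058, -0.2916, 0.1239]
tool_rot: [-0.005, -0.081, 0.997, -0.0]
contact_force: [-0.2, 0.0, 0.4]
gripper_width: 1.003
```

Call:
{"op": "jog_arm", "data": {
  "plan": [
    {"x": 0, "y": 0, "z": 0, "wx": 0, "wy": 0, "wz": 0},
    {"x": 0, "y": 0, "z": 0, "wx": 0, "wy": 0, "wz": 0},
    {"x": 0, "y": 0, "z": 0, "wx": 0, "wy": 0, "wz": 0},
    {"x": 0, "y": 0, "z": 0, "wx": 0, "wy": 0, "wz": 0},
    {"x": 0, "y": 0, "z": 0, "wx": 0, "wy": 0, "wz": 0},
    {"x": 0, "y": 0, "z": 0, "wx": 0, "wy": 0, "wz": 0},
    {"x": 0, "y": 0, "z": 0, "wx": 0, "wy": 0, "wz": 0},
    {"x": 0, "y": 0, "z": 0, "wx": 0, "wy": 0, "wz": 0}
  ],
  "hand": -1,
  "grip_force": 40
}}

```text
t: 19.8
eef_pos: [0.606, -0.2917, 0.1244]
tool_rot: [-0.004, -0.082, 0.997, -0.0]
contact_force: [-1.3, 1.2, 4.3]
gripper_width: 0.128
```

Run:
```python
from h import *
arc(monitor.get_obs()['eef_pos'],2.09,np.linspace(2.09,.9,13)[1:],99.2)
```

```text
tcp [ 0.606  -0.2917  0.1244] F [-1.3  1.2  4.3] w 0.128 t 19.8 turn [ 0.    -0.003  0.001]
[ 0.     0.037 -0.047]
[ 0.001  0.078 -0.09 ]
[ 0.001  0.123 -0.128]
[ 0.001  0.172 -0.162]
[ 0.001  0.224 -0.191]
[ 0.001  0.278 -0.215]
[ 0.001  0.335 -0.233]
[ 0.001  0.393 -0.246]
[ 0.001  0.452 -0.252]
[ 0.001  0.512 -0.253]
[ 0.001  0.571 -0.248]
[ 0.     0.629 -0.237]
```

Call:
{"op": "jog_arm", "data": {
  "plan": [
    {"x": 0, "y": 0.037, "z": -0.047, "wx": 0, "wy": 0, "wz": 0},
    {"x": 0, "y": 0.078, "z": -0.09, "wx": 0, "wy": 0, "wz": 0},
    {"x": 0, "y": 0.123, "z": -0.128, "wx": 0, "wy": 0, "wz": 0},
    {"x": 0, "y": 0.172, "z": -0.162, "wx": 0, "wy": 0, "wz": 0},
    {"x": 0, "y": 0.224, "z": -0.191, "wx": 0, "wy": 0, "wz": 0},
    {"x": 0, "y": 0.278, "z": -0.215, "wx": 0, "wy": 0, "wz": 0},
    {"x": 0, "y": 0.335, "z": -0.233, "wx": 0, "wy": 0, "wz": 0},
    {"x": 0, "y": 0.393, "z": -0.246, "wx": 0, "wy": 0, "wz": 0},
    {"x": 0, "y": 0.452, "z": -0.252, "wx": 0, "wy": 0, "wz": 0},
    {"x": 0, "y": 0.512, "z": -0.253, "wx": 0, "wy": 0, "wz": 0},
    {"x": 0, "y": 0.571, "z": -0.248, "wx": 0, "wy": 0, "wz": 0},
    {"x": 0, "y": 0.629, "z": -0.237, "wx": 0, "wy": 0, "wz": 0}
  ]
}}

```text
t: 20.8
eef_pos: [0.5846, -0.166, 0.1721]
tool_rot: [-0.005, -0.082, 0.997, 0.0]
contact_force: [-4.6, -2.3, -0.6]
gripper_width: 0.127
```

Run:
```python
from h import *
arc(np.array([.606,-.2917,.1244]),2.09,np.linspace(.9,.02,13)[1:],99.2)
```

```text
tcp [ 0.5846 -0.166   0.1721] F [-4.6 -2.3 -0.6] w 0.127 t 20.8 turn [ 0.    -0.003  0.001]
[-0.005  0.034  0.013]
[-0.005  0.076  0.028]
[-0.006  0.116  0.046]
[-0.006  0.155  0.067]
[-0.006  0.192  0.09 ]
[-0.007  0.227  0.117]
[-0.007  0.26   0.145]
[-0.008  0.292  0.176]
[-0.008  0.32   0.21 ]
[-0.008  0.346  0.245]
[-0.009  0.37   0.282]
[-0.009  0.391  0.321]
```

Call:
{"op": "jog_arm", "data": {
  "plan": [
    {"x": -0.003, "y": 0.034, "z": 0.013, "wx": 0, "wy": 0, "wz": 0},
    {"x": -0.003, "y": 0.076, "z": 0.028, "wx": 0, "wy": 0, "wz": 0},
    {"x": -0.003, "y": 0.116, "z": 0.046, "wx": 0, "wy": 0, "wz": 0},
    {"x": -0.003, "y": 0.155, "z": 0.067, "wx": 0, "wy": 0, "wz": 0},
    {"x": -0.003, "y": 0.192, "z": 0.09, "wx": 0, "wy": 0, "wz": 0},
    {"x": -0.003, "y": 0.227, "z": 0.117, "wx": 0, "wy": 0, "wz": 0},
    {"x": -0.003, "y": 0.26, "z": 0.145, "wx": 0, "wy": 0, "wz": 0},
    {"x": -0.003, "y": 0.292, "z": 0.176, "wx": 0, "wy": 0, "wz": 0},
    {"x": -0.003, "y": 0.32, "z": 0.21, "wx": 0, "wy": 0, "wz": 0},
    {"x": -0.003, "y": 0.346, "z": 0.245, "wx": 0, "wy": 0, "wz": 0},
    {"x": -0.003, "y": 0.37, "z": 0.282, "wx": 0, "wy": 0, "wz": 0},
    {"x": -0.003, "y": 0.388, "z": 0.315, "wx": 0, "wy": 0, "wz": 0}
  ]
}}

```text
t: 21.8
eef_pos: [0.5713, -0.0882, 0.108]
tool_rot: [-0.006, -0.082, 0.997, 0.001]
contact_force: [-4.3, 0.3, -1.7]
gripper_width: 0.128
```

Call:
{"op": "jog_arm", "data": {
  "plan": [
    {"x": 0, "y": 0.004, "z": 0.01, "wx": 0, "wy": 0, "wz": 0},
    {"x": 0, "y": 0.004, "z": 0.01, "wx": 0, "wy": 0, "wz": 0},
    {"x": 0, "y": 0.004, "z": 0.01, "wx": 0, "wy": 0, "wz": 0}
  ]
}}

```text
t: 22.05
eef_pos: [0.5712, -0.0875, 0.1063]
tool_rot: [-0.006, -0.082, 0.997, 0.001]
contact_force: [-6.5, 0.3, 2.0]
gripper_width: 0.132
```

Call:
{"op": "jog_arm", "data": {
  "plan": [
    {"x": 0, "y": 0, "z": 0, "wx": 0, "wy": 0, "wz": 0},
    {"x": 0, "y": 0, "z": 0, "wx": 0, "wy": 0, "wz": 0},
    {"x": 0, "y": 0, "z": 0, "wx": 0, "wy": 0, "wz": 0},
    {"x": 0, "y": 0, "z": 0, "wx": 0, "wy": 0, "wz": 0},
    {"x": 0, "y": 0, "z": 0, "wx": 0, "wy": 0, "wz": 0},
    {"x": 0, "y": 0, "z": 0, "wx": 0, "wy": 0, "wz": 0},
    {"x": 0, "y": 0, "z": -0.06, "wx": 0, "wy": 0, "wz": 0},
    {"x": 0, "y": 0, "z": -0.2, "wx": 0, "wy": 0, "wz": 0},
    {"x": 0, "y": 0, "z": -0.4, "wx": 0, "wy": 0, "wz": 0},
    {"x": 0, "y": 0, "z": -0.6, "wx": 0, "wy": 0, "wz": 0},
    {"x": 0, "y": 0, "z": -0.75, "wx": 0, "wy": 0, "wz": 0},
    {"x": 0, "y": 0, "z": -0.75, "wx": 0, "wy": 0, "wz": 0}
  ],
  "hand": 1
}}

```text
t: 23.05
eef_pos: [0.5769, -0.0883, 0.2645]
tool_rot: [0.001, -0.081, 0.997, -0.0]
contact_force: [1.4, -1.1, -0.0]
gripper_width: 0.999
```

Call:
{"op": "jog_arm", "data": {
  "plan": [
    {"x": 0, "y": 0.15, "z": 0, "wx": 0, "wy": 0, "wz": 0},
    {"x": 0, "y": 0.35, "z": 0, "wx": 0, "wy": 0, "wz": 0},
    {"x": 0, "y": 0.55, "z": 0, "wx": 0, "wy": 0, "wz": 0},
    {"x": 0, "y": 0.75, "z": 0, "wx": 0, "wy": 0, "wz": 0},
    {"x": 0, "y": 0.9, "z": 0, "wx": 0, "wy": 0, "wz": 0},
    {"x": 0, "y": 1, "z": 0, "wx": 0, "wy": 0, "wz": 0},
    {"x": 0, "y": 1, "z": 0, "wx": 0, "wy": 0, "wz": 0},
    {"x": 0, "y": 1, "z": 0, "wx": 0, "wy": 0, "wz": 0},
    {"x": 0, "y": 1, "z": 0, "wx": 0, "wy": 0, "wz": 0},
    {"x": 0, "y": 1, "z": 0, "wx": 0, "wy": 0, "wz": 0}
  ]
}}

```text
t: 23.88
eef_pos: [0.5448, 0.1073, 0.2647]
tool_rot: [0.001, -0.08, 0.997, -0.0]
contact_force: [0.5, 0.3, 0.1]
gripper_width: 0.999
```

Run:
```python
from h import *
b=save('side','side10'); a=cv2.imread('pics/side0.png')
cv2.imwrite('pics/c10.png',cv2.resize(np.hstack([a[180:440,250:500],b[180:440,250:500,::-1]]),None,fx=1.6,fy=1.6))
print(finder.place_of('side','tray_handle')[:1]); print(finder.find_in('side','tray_handle')[:1]); print(monitor.get_obs()['t'],monitor.get_obs()['joint_vel'].round(3),monitor.get_obs()['contact_force'].round(1))
m=np.abs(a[265:435,270:475].astype(int)-b[265:435,270:475,::-1]).mean(2); print((m>40).mean())
```

```text
[{'location': [370.8, 300.0], 'confidence': 0.97}]
[{'bbox': [274.9, 271.4, 195.0, 128.4], 'confidence': 0.82}]
24.0333 [-0.004  0.001 -0.007  0.002 -0.001 -0.    -0.001] [-0.3 -1.2  1. ]
0.03850789096126255
```

View pics/c10.png

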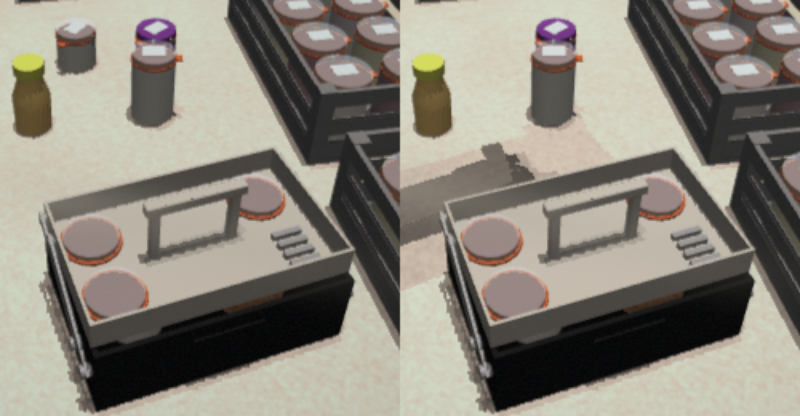

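The before and after views match: the tray is down, the handle is at (371, 300), and the purple jar, tall jar and bottle have not moved.

```bash
python3 -c "
from station import bot; print(bot.hand_in())"
```

```text
the job is handed in; nothing more can be done
None
```

I opened the tray fully, stood the short jar upright on the cork pad in the +x pocket, and swung the tray back down. I then let go, moved the arm clear and handed the job in at about 24 s of the 72 s.

**Last checks**
- **Tray:** it looks the same as at the start. The handle is found at pixel (371, 300), against (372, 301) before. The gripper was back at its start-of-lift pose, with light contact, when I released.
- **Jar:** before closing, the picture showed it upright on the pad, about 3–5 mm from the pad centre. It was lowered until it touched lightly (about 7 N) before release. It can't be seen now that the tray is down.
- **Other objects:** the purple jar, the tall jar and the bottle stand where they were.
- **Forces:** the readings at the end of each move call stayed under 10 N.

**What disagreed:** the fingertips sat about 15–25 mm higher than the reported tool position. Because of that, the first try at the handle closed on nothing. I opened, went 22 mm lower and gripped it, and allowed for the difference when picking up the jar.

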